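# Start the last coach screw of a support-rod foot with a nut driver

### The job

Take the nut driver out of the tool block and use it to start the one coach screw that still stands tall in the blue rod foot: push down firmly while you turn clockwise so that the thread bites into the board, for at least one full turn but no more than two, without letting the screw spin in its hole unbitten and without ramming it. Then hang the nut driver back in its hole in the block, and leave the flask, the boss head and the ratchet spanner where they are.

Things in the scene. Friction and masses are not known exactly. Their poses are not given: they have to be found in the camera images.
- driver_grip (a point): Nut driver, upright, 140 mm long, 200 g: middle of its black handle, z up the tool. Handle: a hexagon 36 mm across flats, reaching 28 mm below and 27 mm above this point, flats facing its +x, -x and every 60 degrees on (grip two opposite flats); 10 mm cap on top. Below: a 54 mm round collar, its underside 38 mm below this point, then a 12 mm shaft and steel socket, mouth 103 mm below this point.
- driver_seat (a point): Middle of the inner ceiling of the nut driver's socket, 88 mm below the handle's middle; axes as the handle's. The socket is a hexagon 18.3 mm across flats inside, flats facing the same ways as the handle's; its mouth, flared to 22 mm over the last 4 mm and 28 mm wide outside, is 15 mm below this point. This point meets the screw's top when the socket is fully on.
- block_hole (a point): Middle of the mouth of the 41 mm square through hole, at the top (70 mm above the bench) of the fixed beech tool block, where the nut driver hangs by its collar, its handle's middle then 38 mm above this point. Hole sides and block lie along this point's x and y. Block 75 x 150 x 70 mm; a slim fixed screwdriver stands 80 mm from the hole towards +y, 70 mm above the block.
- screw_top (a point): Middle of the flat top of the coach screw to start, upright in its hole at one corner of the blue plate, about 70 mm above the bench, the tallest of the four (the others are home, 22 mm lower). Head: hexagon 17 mm across flats, 8 mm high, flats facing this point's +x, -x and every 60 degrees on; above it a chamfer 2 mm high, 12 mm across at the top. Below: 24 mm of 10 mm shank.
- screw (a joint): How far the screw has gone down, in m: 0 at first, 0.0045 after a full turn of bitten thread (right-hand, 4.5 mm pitch, clockwise from above drives it in). It bites only when turned while pushed down with over about 14 N; 17 to 25 N works well. A push alone does not move it. Over 40 N on the screw is ramming.
- slip (a joint): How far the screw has spun in its hole without biting, in rad: 0 at first, grows clockwise when it is turned with too little push. A third of a turn (2 rad) of this reams out the hole. Turning the screw takes about 0.05 N m either way.
- foot: The fixed work: a beech board 170 x 250 x 30 mm (x, y, z) screwed to the bench; on it a blue plate 120 x 180 x 6 mm with a round boss, 38 mm across and 38 mm high, in its middle (52 mm across at its foot). Origin: middle of the board's underside, on the bench. The four screws stand at x = +-42, y = +-72 mm. Plate top 36 mm, boss top 74 mm above the bench.
- flask_mid (a point): A conical glass flask, 80 mm across at the foot, 104 mm high: its middle, half-way up. To be left alone.
- bosshead_mid (a point): A dark iron boss head, 52 mm long and 26 mm high, with two steel thumbscrews, 96 mm over them: its middle. To be left alone.
- spanner_mid (a point): A steel ratchet spanner lying flat, 185 mm long, 14 mm high: near its middle. To be left alone.
Mind the look-alikes: they are no part of the job. There is more than one size of the part that bears driver_grip; the job needs the middle-sized.

How it is judged:
On the way, in this order (a step that is already met when the one before it is completed fails the run):
1. the nut driver's socket is fully on the head of the standing screw (distance between driver_seat and screw_top below 0.005 m and angle between the z axis of driver_seat and the z axis of screw_top, either way round below 0.12 rad), for 0.2 s.
2. the thread has bitten for a full turn, the driver still on the screw (value of joint screw above 0.0035 m and distance between driver_seat and screw_top below 0.007 m), for 0.1 s.
At the end, for the whole second after the job is handed in: The screw is 3.5 to 10 mm down on its own thread, under 2 rad spun unbitten; the nut driver hangs free in its hole, upright within 0.12 rad, collar within 5 mm of the block, within 10 mm of the hole's middle; flask, boss head and spanner within 20 mm of where they were (value of joint screw between 0.0035 and 0.01 m and value of joint slip below 2 rad and z of driver_grip in the frame of block_hole between 0.033 and 0.043 m and horizontal distance between driver_seat and block_hole below 0.01 m and angle between driver_grip's own z axis and vertical below 0.12 rad and distance of each of flask_mid, bosshead_mid, spanner_mid from where it was at the start of the episode below 0.02 m); the robot touches nothing.
It fails at once if the screw is rammed: more than 40 N on it (contact force between screw and anything else above 40 N).
It fails at once if the screw has spun a third of a turn in its hole without biting (value of joint slip above 2 rad).
It fails at once if the flask, boss head or spanner is moved or knocked over (distance of any of flask_mid, bosshead_mid, spanner_mid from where it was at the start of the episode above 0.02 m).
It also fails if it takes over 72 s, if anything falls off the work surface, if the arm or the gripper's body presses on something with over 40 N, if the wrist force passes 120 N, or if a joint passes its speed limit or range.

### The arm

A 6-joint arm with a two-finger parallel gripper is mounted at the origin on the work surface. World frame = base frame: x ahead of the robot, y to its left, z up, the work surface at z = 0. Lengths are in m, angles in rad, forces in N, time in s.
With the tool pointing down it reaches from about 0.25 to 0.725 m from the base axis. Payload 4 kg.
Tool frame: the origin (TCP) lies on the centre line of the jaws, within the pads' length; the fingertips stand 14 mm ahead of it and the grasp point (between the pads) lies 5 mm behind it; z points along the fingers, x is the direction in which the jaws open and shut, and the axes are right-handed (so a half turn about z gives the same grasp; the last joint's range is limited). The gripper opens to 85 mm and grips with 20 to 120 N. Pads are 22 mm wide; open, the fingers measure 114 mm over their backs; the gripper's body (76 mm by 85 mm) begins 54 mm behind the grasp point. The pads swing forward as they close: fully open they stand 13 mm farther back than shut.
Start: joints at [1.301, 0.241, 0.005, 1.335, 0, 1.571], TCP at [0.133, 0.482, 0.245] pointing down, gripper open.
Joint ranges: [-2.72, 2.72], [-1.05, 1.87], [-1.09, 1.28], [-1.99, 2.15], [-1.42, 1.44], [-3.14, 3.14]. Speed limits (rad/s): [2.79, 2.79, 3.14, 3.14, 3.14, 3.14].

### API

Orientations are given as a unit quaternion [x, y, z, w].
In Python, from workcell import bot gives the robot as it stands.
- The arm moves only by the tool play_rows, never from a script. Its argument "motion" is a list of rows, each an object with "fingers": the closure, from -1 (fully open) to 1 (shut), so that 0 is half open; "translation": the shift along the tool's x, y, z in cm, a list of three; "roll": the turn about the tool's z in degrees. A call has 1 to 20 rows; each row is the pose to reach, as a shift and turn from the pose commanded when the call began, along the tool's axes at that moment; what a row does not reach only later rows make up. A row lasts 1/12 s, in which the tool goes at most 41.7 mm and 7.16 degrees, less where a joint would pass 70% of its speed; a pose out of reach is approached as far as the arm can. A call with a gripper value outside its range is refused whole. The fingers move at their own pace and stop on an object; the grip force is fixed at half the most. Time passes only in rows, so rows that repeat a pose let the fingers close. It gives the time, the measured TCP pose, the force and the opening at its end, in the units of the state.
- bot.get_obs(): the state, without advancing time (a new reading comes with each control period).
- bot.camera(name): name is "side" or "top"; returns a dict with "pixels" (384x512x3 uint8, red, green, blue), "intrinsics" (3x3 intrinsics, pixels), "k1" (the pictures are not rectified: a ray, as slopes to the right and down, at radius r is drawn at 1 + k1 r^2 times it, then the intrinsics apply), "world_to_cam" (4x4, takes a point from world to camera coordinates). Camera axes: x right, y down, z forward; pixel columns grow to the right and rows downward; lengths in m; the calibration is good to about 2 mm. A picture is of the moment at which its call begins. There is no depth.
- bot.job_done(): hands the job in, once; it reports no verdict.
The state is a dict: "clock": time; "joint_pos": joint angles; "joint_vel": joint speeds; "tau": joint torques, N m; "eef_pos": TCP position; "tool_rot": TCP orientation; "ft_force": force on the tool from outside, world axes, zero at the start; "ft_torque": the same for the moment, N m; "grip_width": finger opening in m.
Only numpy, scipy, OpenCV 4.12 (cv2) and the standard library are available. Lean on these libraries where they do the work, as an engineer would, in place of code of your own. Each camera call takes 0.05 s, during which the arm holds its last target. There are 200 camera calls.

## Working session

There is one attempt and no reset: what is moved stays moved. The work goes in short steps, Python scripts to look and compute and a tool call to move; the robot and the scene stay as the last step left them, time stands still between calls to the robot, and variables do not carry over. Pictures are saved under pics/ and viewed, about 8 in all and at most 12, crops included, and the job is handed in when it is done.

Besides the shell and the picture viewer there is one more tool, called after ">>>" by a JSON object that holds its "fn" and its "kwargs". play_rows: Moves the arm, as the interface text tells. Its arguments: {"type":"object","properties":{"motion":{"type":"array","items":{"type":"object","properties":{"fingers":{"type":"number"},"translation":{"type":"array","items":{"type":"number"}},"roll":{"type":"number"}}}}},"required":["motion"]}

```bash
mkdir -p pics; cat > h.py <<'E'
import numpy as np,cv2,json
from workcell import bot
def shot(n):
    c=bot.camera(n); np.savez('cal_%s.npz'%n,K=c['intrinsics'],k1=c['k1'],T=c['world_to_cam'],p=c['pixels']); return c
def cal(n):
    d=np.load('cal_%s.npz'%n); return d['K'],float(d['k1']),d['T'],d['p']
def proj(n,P):
    K,k1,T,_=cal(n); P=np.atleast_2d(P); c=P@T[:3,:3].T+T[:3,3]; s=c[:,:2]/c[:,2:]; s=s*(1+k1*(s**2).sum(1,keepdims=True)); return s*[K[0,0],K[1,1]]+K[:2,2]
def ray(n,uv):
    K,k1,T,_=cal(n); d=(np.array(uv,float)-K[:2,2])/[K[0,0],K[1,1]]; s=d.copy()
    for _ in range(20): s=d/(1+k1*(s@s))
    R=T[:3,:3]; return -R.T@T[:3,3], R.T@np.r_[s,1]
def atz(n,uv,z):
    o,d=ray(n,uv); return o+d*(z-o[2])/d[2]
def crop(n,u0,v0,w,h,f,k):
    p=cal(n)[3][v0:v0+h,u0:u0+w]; cv2.imwrite('pics/%s.png'%f,cv2.resize(p,None,fx=k,fy=k,interpolation=cv2.INTER_CUBIC)[:,:,::-1])
E
python3 - <<'E'
from h import *
for n in('side','top'):
    shot(n); K,k1,T,p=cal(n); print(n,K.round(1).tolist(),k1,T.round(3).tolist())
a=np.hstack([cal('top')[3],cal('side')[3]])
crop('top',0,0,512,384,'t0',1.56);crop('side',0,0,512,384,'s0',1.56)
o=bot.get_obs();print({k:np.round(v,3) for k,v in o.items()})
E
```

```text
side [[401.8, 0.0, 252.6], [0.0, 401.8, 190.7], [0.0, 0.0, 1.0]] -0.11294535705713869 [[0.952, -0.304, 0.016, -0.562], [-0.193, -0.643, -0.741, 0.122], [0.236, 0.703, -0.671, 0.92], [0.0, 0.0, 0.0, 1.0]]
top [[385.0, 0.0, 258.2], [0.0, 385.0, 189.7], [0.0, 0.0, 1.0]] 0.011791526387361351 [[-0.016, -1.0, 0.003, -0.102], [-0.999, 0.016, -0.051, 0.546], [0.051, -0.004, -0.999, 1.098], [0.0, 0.0, 0.0, 1.0]]
{'clock': np.float64(0.1), 'joint_pos': array([ 1.301,  0.241,  0.004,  1.335, -0.   ,  1.571]), 'joint_vel': array([ 0.001, -0.003,  0.002, -0.001,  0.001, -0.   ]), 'tau': array([ 0.0000e+00, -3.7314e+01,  2.5301e+01,  1.1000e-02,  0.0000e+00,
        0.0000e+00]), 'eef_pos': array([0.133, 0.481, 0.244]), 'tool_rot': array([ 0.796,  0.606, -0.001,  0.001]), 'ft_force': array([ 0.476,  0.084, -0.58 ]), 'ft_torque': array([ 0.014,  0.026, -0.065]), 'grip_width': np.float64(0.085)}
```

View pics/t0.png

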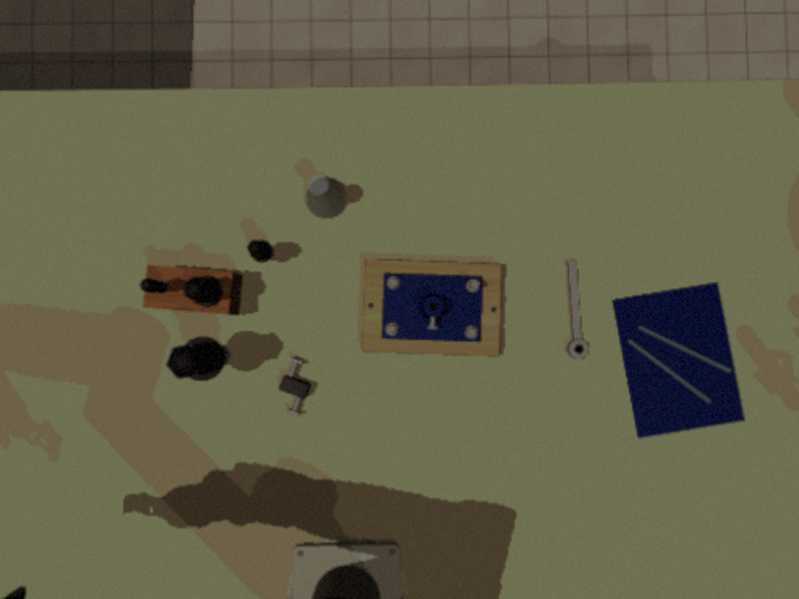

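View pics/s0.png

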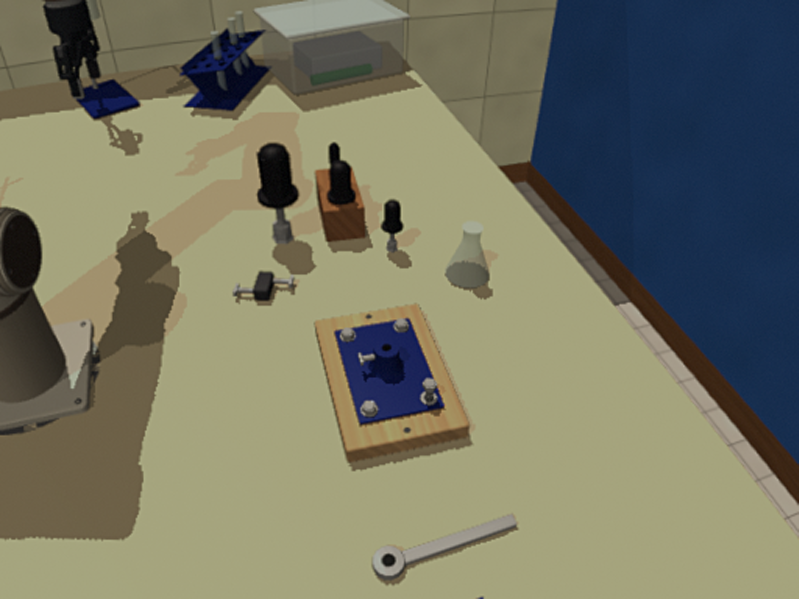

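The top view shows the block at about (190,290), with the middle driver's handle at (205,290). The foot is at (432,307), and the standing screw is at its far-right corner, (473,285). In the side view the block is at (340,200) and the tall screw at (430,385). The larger and smaller look-alike drivers stand on the bench.

```bash
python3 - <<'E'
from h import *
a=cal('top')[3]; b=cal('side')[3]
g=lambda p:np.clip(255*(p/255.)**.55,0,255).astype(np.uint8)
A=cv2.resize(g(a[160:240,85:165]),(400,400),interpolation=cv2.INTER_CUBIC)
B=cv2.resize(g(a[155:235,225:325]),(400,320),interpolation=cv2.INTER_CUBIC)
C=cv2.resize(g(b[85:165,195:275]),(400,400),interpolation=cv2.INTER_CUBIC)
D=cv2.resize(g(b[190:300,195:305]),(400,400),interpolation=cv2.INTER_CUBIC)
cv2.imwrite('pics/t1.png',np.hstack([A,np.vstack([B,np.zeros((80,400,3),np.uint8)])])[:,:,::-1])
cv2.imwrite('pics/s1.png',np.hstack([C,D])[:,:,::-1])
E
```

```text
(no output)
```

View pics/t1.png

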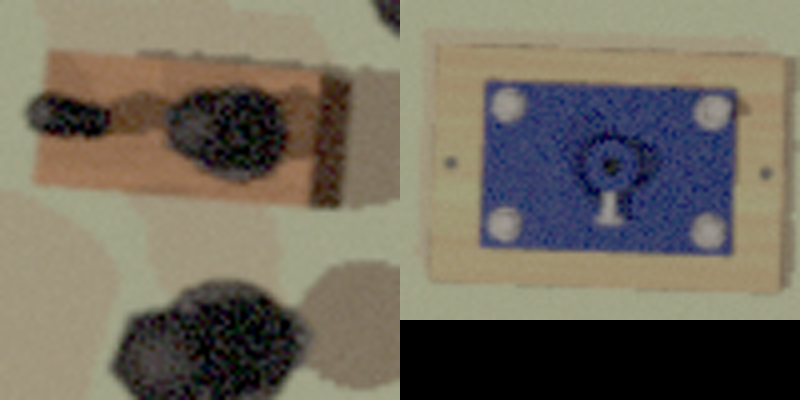

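View pics/s1.png

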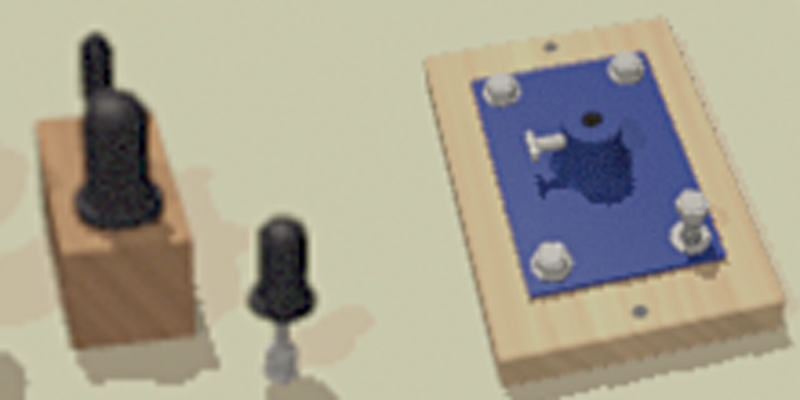

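The crops give the block's top-face corners and the plate's corners. The tall screw head is at top-crop (713,111) and side-crop (692,198). Next I fit the poses.

```bash
cat > fit.py <<'E'
from h import *
from scipy.optimize import least_squares
def TA(x,y): return [85+x/5-.4,160+y/5-.4]
def TB(x,y): return [225+(x-400)/4-.4,155+y/4-.4]
def SC(x,y): return [195+x/5-.4,85+y/5-.4]
def SD(x,y): return [195+(x-400)/3.636-.4,190+y/3.636-.4]
def fit(obs,p0):
    def r(p):
        c,s=np.cos(p[2]),np.sin(p[2]); e=[]
        for n,uv,P in obs:
            e.append(proj(n,[[p[0]+c*P[0]-s*P[1],p[1]+s*P[0]+c*P[1],P[2]]])[0]-uv)
        return np.ravel(e)
    q=least_squares(r,p0,loss='soft_l1'); return q.x,r(q.x).reshape(-1,2)
# foot: image up=+x, left=+y
o=[('top',TB(*a),P) for a,P in [((487,80),(.06,.09,.036)),((737,90),(.06,-.09,.036)),((733,254),(-.06,-.09,.036)),((480,245),(-.06,.09,.036)),((508,105),(.042,.072,.048)),((506,224),(-.042,.072,.048)),((709,230),(-.042,-.072,.048)),((713,111),(.042,-.072,.069))]]
o+=[('side',SD(*a),P) for a,P in [((473,80),(-.06,.09,.036)),((645,52),(.06,.09,.036)),((724,258),(.06,-.09,.036)),((531,298),(-.06,-.09,.036)),((503,88),(-.042,.072,.047)),((626,66),(.042,.072,.047)),((552,258),(-.042,-.072,.047)),((692,202),(.042,-.072,.067))]]
x,r=fit(o,[.4,-.1,0]); print('foot',x.round(4),r.round(1).tolist())
c,s=np.cos(x[2]),np.sin(x[2]); print('screw',x[0]+c*.042+s*.072,x[1]+s*.042-c*.072)
print('top only',fit(o[:8],x)[0].round(4),'side only',fit(o[8:],x)[0].round(4))
b=[('top',TA(*a),P) for a,P in [((48,50),(.0375,.075,.07)),((35,183),(-.0375,.075,.07)),((322,72),(.0375,-.075,.07)),((312,207),(-.0375,-.075,.07)),((352,75),(.0375,-.075,.0)),((340,208),(-.0375,-.075,0))]]
b+=[('side',SC(*a),P) for a,P in [((37,124),(-.0375,.075,.07)),((152,112),(.0375,.075,.07)),((189,240),(.0375,-.075,.07)),((68,253),(-.0375,-.075,.07)),((78,348),(-.0375,-.075,0)),((194,332),(.0375,-.075,0))]]
x,r=fit(b,[.4,.3,0]); print('block',x.round(4),r.round(1).tolist())
print('top only',fit(b[:6],x)[0].round(4),'side only',fit(b[6:],x)[0].round(4))
print('collar top', atz('top',TA(232,133),.075),'side collar',atz('side',SC(120,204),.08))
print('big cap',atz('top',[180/1.56,360/1.56],.2),'smalldr',atz('top',[260/1.56,250/1.56],.1),'flask',atz('top',[322/1.56,192/1.56],.1),'scdr top',atz('top',TA(45,110),.14))
print('big driver foot',atz('side',[282/1.56,240/1.56],0),'small foot',atz('side',[392/1.56,248/1.56],0))
E
python3 fit.py
```

```text
foot [ 0.5238 -0.1634 -0.0516] [[-0.4, -0.8], [0.5, -1.0], [0.3, 0.3], [-0.2, 0.3], [0.4, -0.8], [-0.2, -0.6], [0.6, -0.3], [1.4, -1.0], [-1.4, 0.2], [-0.3, -0.4], [0.9, -0.1], [-1.2, 0.1], [-0.9, -1.3], [-0.1, -1.2], [-0.5, -0.5], [-0.1, 1.2]]
screw 0.5620748879418449 -0.23746576124663443
top only [ 0.5224 -0.1625 -0.0502] side only [ 0.5247 -0.1642 -0.0529]
block [ 0.5612  0.2675 -0.0927] [[-0.2, -0.7], [-0.3, -0.1], [-0.3, -1.0], [-0.8, -0.7], [0.4, 0.7], [0.5, -0.3], [-1.1, -0.5], [-0.3, -0.5], [0.9, 0.2], [-1.0, 0.5], [-1.6, 1.3], [0.3, 1.5]]
top only [ 0.5601  0.2671 -0.0916] side only [ 0.5633  0.2696 -0.0939]
collar top [0.5559048  0.23607276 0.075     ] side collar [0.55738337 0.22371221 0.08      ]
big cap [0.4417847  0.23229033 0.2       ] smalldr [0.62219754 0.13292501 0.1       ] flask [0.72092987 0.02584628 0.1       ] scdr top [0.56496071 0.31006245 0.14      ]
big driver foot [0.43983048 0.22785021 0.        ] small foot [0.63229401 0.14422591 0.        ]
```

```bash
python3 - <<'E'
from h import *
I={}
for n in('top','side'):
    I[n]=np.mean([shot(n)['pixels'].astype(float) for _ in range(8)],0); np.save('avg_%s.npy'%n,I[n])
x=proj('top',[[.562,-.2375,.07]])[0]; y=proj('side',[[.562,-.2375,.065]])[0]
d=proj('top',[[.557,.231,.11]])[0]; e=proj('side',[[.557,.231,.11]])[0]; out=[]
print(x,y,d,e)
for n,c,w,lim in(('top',x,24,None),('side',y,24,None)):
    u,v=int(c[0])-w//2,int(c[1])-w//2; print(n,u,v)
    p=I[n][v:v+w,u:u+w]; p=(p-p.min())/(p.max()-p.min()); out.append(cv2.resize(p,(400,400),interpolation=cv2.INTER_CUBIC))
cv2.imwrite('pics/sc.png',np.clip(np.hstack(out)*255,0,255)[:,:,::-1])
E
```

```text
[304.31180895 181.31682936] [274.74211465 246.99555301] [128.58135536 184.95628612] [217.44965858 115.18824656]
top 292 169
side 262 234[ WARN:0@11.225] global loadsave.cpp:1063 imwrite_ Unsupported depth image for selected encoder is fallbacked to CV_8U.
```

View pics/sc.png

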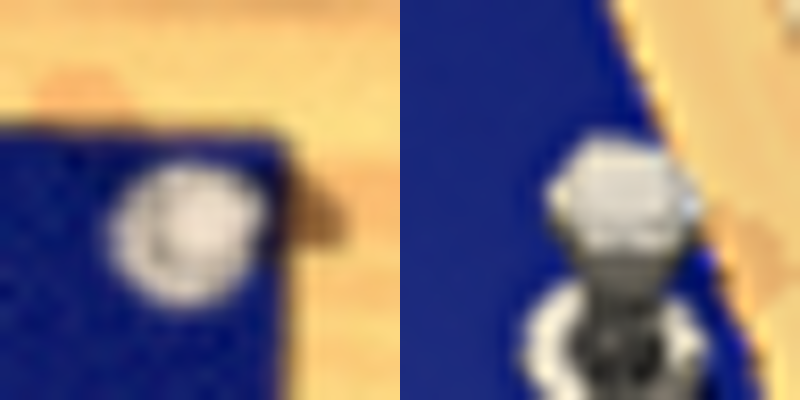

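In the top crop the head is centred at about (207,212), which is pixel (303.9,181.2). In the side crop it spans corners (545,198) to (700,205), so two corners point roughly along the side camera's x. I'll render the head model to fit its yaw and position.

```bash
cat > hexfit.py <<'E'
from h import *
from scipy.optimize import nnls,minimize
S=8
FX=np.array([.5238,-.1634,-.0516])
def W(P,x,y,a): c,s=np.cos(a),np.sin(a); P=np.asarray(P); return np.c_[x+c*P[:,0]-s*P[:,1],y+s*P[:,0]+c*P[:,1],P[:,2]]
def faces(x,y,yaw,zt):
    t=np.radians(30+60*np.arange(6)); h=lambda af,z:W(np.c_[af/2/np.cos(np.pi/6)*np.cos(t),af/2/np.cos(np.pi/6)*np.sin(t),0*t+z],x,y,yaw)
    a,b,c=h(.012,zt),h(.017,zt-.002),h(.017,zt-.010); F=[a]
    for q in(0,1):
        u,l=((a,b),(b,c))[q]
        F+=[np.array([u[i],u[(i+1)%6],l[(i+1)%6],l[i]]) for i in range(6)]
    return F
def lab(n,x,y,yaw,zt,box):
    u0,v0,w,h=box; L=np.zeros((h*S,w*S),np.uint8); K,k1,T,_=cal(n); o=-T[:3,:3].T@T[:3,3]
    def fill(P,k): cv2.fillPoly(L,[np.round(((proj(n,P)-[u0,v0]+.5)*S-.5)*16).astype(np.int32)],k,shift=4)
    fill(W([[.06,.09,.036],[.06,-.09,.036],[-.06,-.09,.036],[-.06,.09,.036]],*FX),1)
    for k,P in enumerate(faces(x,y,yaw,zt)):
        N=np.cross(P[1]-P[0],P[2]-P[1]); m=P.mean(0); out=m-np.array([x,y,zt-.005])
        if N@out<0:N=-N
        if N@(o-m)>0: fill(P,2+k)
    return L
def cost(n,p,zt,box,msk,img):
    L=lab(n,p[0],p[1],p[2],zt,box); h,w=img.shape
    C=np.stack([(L==k).reshape(h,S,w,S).mean((1,3))[msk] for k in range(15)],1)
    z,r=nnls(C,img[msk]); return r
for n,zt in(('side',.070),('top',.070)):
    A=np.load('avg_%s.npy'%n); c=proj(n,[[.562,-.2375,zt-.003]])[0]
    box=(int(c[0])-9,int(c[1])-9,18,18); u0,v0,w,h=box
    img=cv2.GaussianBlur(A,(0,0),.01).min(2)[v0:v0+h,u0:u0+w]
    vv,uu=np.mgrid[:h,:w]
    if n=='side': msk=(vv<11.5)&(np.hypot(uu-9,vv-7)<8)
    else: msk=((uu-9)+(9-vv)*1.0>-4)&(np.hypot(uu-9,vv-9)<6.5)
    res=[]
    for yd in range(-30,30,5):
        f=lambda q:cost(n,(q[0]/1e3,q[1]/1e3,np.radians(yd)),zt,box,msk,img)
        best=min((minimize(f,s,method='Nelder-Mead',options=dict(xatol=.1,fatol=.1,initial_simplex=[s,[s[0]+3,s[1]],[s[0],s[1]+3]])) for s in([562,-237.5],[560,-240],[565,-235])),key=lambda r:r.fun)
        res.append((yd,round(best.fun,1),best.x.round(1).tolist()))
    print(n,*res,sep='\n')
E
python3 hexfit.py
```

```text
side
(-30, np.float64(106.4), [562.9, -234.8])
(-25, np.float64(109.7), [562.8, -234.9])
(-20, np.float64(112.0), [563.6, -234.6])
(-15, np.float64(110.2), [563.4, -234.9])
(-10, np.float64(106.9), [562.8, -234.7])
(-5, np.float64(97.0), [562.6, -234.9])
(0, np.float64(88.4), [562.7, -235.2])
(5, np.float64(79.7), [562.7, -235.1])
(10, np.float64(77.3), [562.9, -234.9])
(15, np.float64(83.8), [562.7, -235.1])
(20, np.float64(88.8), [562.9, -234.9])
(25, np.float64(98.5), [562.9, -235.1])
top
(-30, np.float64(103.5), [561.1, -236.0])
(-25, np.float64(101.5), [561.2, -236.2])
(-20, np.float64(99.2), [561.7, -236.4])
(-15, np.float64(100.2), [561.0, -236.7])
(-10, np.float64(99.4), [561.2, -236.8])
(-5, np.float64(98.1), [561.4, -236.7])
(0, np.float64(95.0), [561.7, -236.6])
(5, np.float64(93.4), [561.3, -236.3])
(10, np.float64(95.3), [560.8, -236.3])
(15, np.float64(97.5), [560.9, -235.1])
(20, np.float64(100.0), [561.1, -235.7])
(25, np.float64(99.8), [560.9, -235.7])
```

Both views agree on the head: yaw about 8° modulo 60°, at (0.562, -0.2355). Next is the driver handle's yaw.

```bash
python3 - <<'E'
from h import *
out=[]
for n,u,v,w,g in(('top',114,168,32,45),('side',202,96,36,45)):
    p=np.load('avg_%s.npy'%n)[v:v+w,u:u+w]; p=np.clip(p/g,0,1)
    out.append(cv2.resize(p.astype(np.float32),(400,400),interpolation=cv2.INTER_CUBIC))
cv2.imwrite('pics/dr.png',(np.clip(np.hstack(out),0,1)**.6*255).astype(np.uint8)[:,:,::-1])
E
```

```text
(no output)
```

View pics/dr.png

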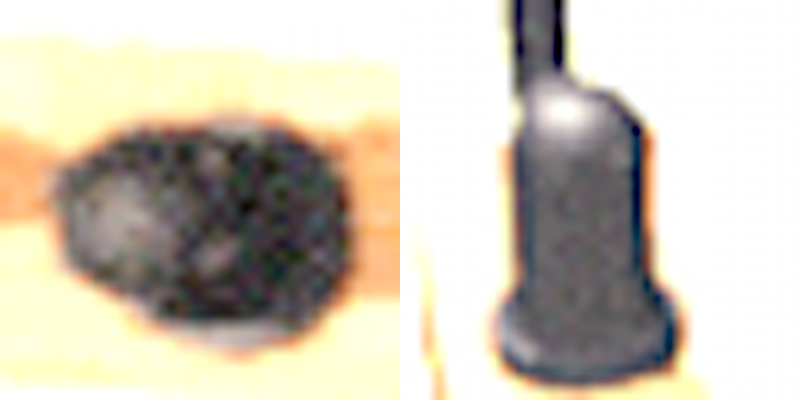

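The side crop shows a broad front facet from x≈522 to 632, with a narrow dark facet to its right up to 650. That puts the handle flats near azimuth 32° modulo 60°. The collar spans 500–682.

```bash
python3 - <<'E'
from h import *
from scipy.optimize import least_squares
t=np.linspace(0,2*np.pi,60)
def ex(p):
    C=np.vstack([np.c_[p[0]+.027*np.cos(t),p[1]+.027*np.sin(t),0*t+z] for z in(.07,.08)])
    a=proj('top',C); b=proj('side',C)
    return np.array([a[:,0].max(),a[:,1].min(),a[:,1].max(),b[:,0].min(),b[:,0].max(),b[:,1].max()])
m=np.array([114+352/12.5-.5,168+118/12.5-.5,168+348/12.5-.5,202+(498-400)/11.11-.5,202+(683-400)/11.11-.5,96+385/11.11-.5])
r=least_squares(lambda p:ex(p)-m,[.557,.231]);print(r.x,(ex(r.x)-m).round(2))
for s in (slice(0,3),slice(3,6)):
    q=least_squares(lambda p:(ex(p)-m)[s],[.557,.231]);print(q.x)
P=r.x; o=bot.get_obs(); import scipy.spatial.transform as st
R=st.Rotation.from_quat(o['tool_rot']).as_matrix(); e=o['eef_pos']; print(e,R.round(3).tolist(),o['clock'])
print(R.T@(np.r_[P,.19]-e)*100)
E
```

```text
[0.55816262 0.23616936] [-0.21 -1.6  -0.01 -1.79  0.21  1.01]
[0.55595448 0.23559332]
[0.56172878 0.24087392]
[0.13327935 0.48193177 0.24531904] [[0.267, 0.964, -0.0], [0.964, -0.267, 0.0], [0.0, -0.0, -1.0]] 0.9
[-12.36216152  47.50208319   5.5299769 ]
```

>>> {"fn": "play_rows", "kwargs": {"motion": [{"fingers":-1,"translation":[-12.6,47.5,0],"roll":42.5},{"fingers":-1,"translation":[-12.6,47.5,0],"roll":42.5},{"fingers":-1,"translation":[-12.6,47.5,0],"roll":42.5},{"fingers":-1,"translation":[-12.6,47.5,0],"roll":42.5},{"fingers":-1,"translation":[-12.6,47.5,0],"roll":42.5},{"fingers":-1,"translation":[-12.6,47.5,0],"roll":42.5},{"fingers":-1,"translation":[-12.6,47.5,0],"roll":42.5},{"fingers":-1,"translation":[-12.6,47.5,0],"roll":42.5},{"fingers":-1,"translation":[-12.6,47.5,0],"roll":42.5},{"fingers":-1,"translation":[-12.6,47.5,0],"roll":42.5},{"fingers":-1,"translation":[-12.6,47.5,0],"roll":42.5},{"fingers":-1,"translation":[-12.6,47.5,0],"roll":42.5},{"fingers":-1,"translation":[-12.6,47.5,0],"roll":42.5},{"fingers":-1,"translation":[-12.6,47.5,0],"roll":42.5},{"fingers":-1,"translation":[-12.6,47.5,0],"roll":42.5}]}}

```text
clock: 2.15
eef_pos: [0.5571, 0.2338, 0.2449]
tool_rot: [0.961, 0.276, -0.001, -0.0]
ft_force: [-0.7, 0.5, 0.0]
grip_width: 0.0854
```

>>> {"fn": "play_rows", "kwargs": {"motion": [{"fingers":-1,"translation":[0,0,4],"roll":0},{"fingers":-1,"translation":[0,0,7],"roll":0},{"fingers":-1,"translation":[0,0,10],"roll":0},{"fingers":-1,"translation":[0,0,12.5],"roll":0},{"fingers":-1,"translation":[0,0,14.2],"roll":0},{"fingers":-1,"translation":[0,0,14.2],"roll":0},{"fingers":0.6,"translation":[0,0,14.2],"roll":0},{"fingers":1,"translation":[0,0,14.2],"roll":0},{"fingers":1,"translation":[0,0,14.2],"roll":0},{"fingers":1,"translation":[0,0,14.2],"roll":0},{"fingers":1,"translation":[0,0,14.2],"roll":0},{"fingers":1,"translation":[0,0,14.2],"roll":0}]}}

```text
clock: 3.15
eef_pos: [0.5585, 0.2344, 0.1054]
tool_rot: [0.961, 0.276, 0.002, -0.0]
ft_force: [-1.8, -0.5, 6.2]
grip_width: 0.0352
```

>>> {"fn": "play_rows", "kwargs": {"motion": [{"fingers":1,"translation":[0,0,-1.5],"roll":0},{"fingers":1,"translation":[0,0,-4],"roll":0},{"fingers":1,"translation":[0,0,-7],"roll":0},{"fingers":1,"translation":[0,0,-10],"roll":0},{"fingers":1,"translation":[0,0,-13],"roll":0},{"fingers":1,"translation":[0,0,-14],"roll":0},{"fingers":1,"translation":[0,0,-14],"roll":0},{"fingers":1,"translation":[0,0,-14],"roll":0}]}}

```text
clock: 3.82
eef_pos: [0.5574, 0.2337, 0.2426]
tool_rot: [0.961, 0.276, -0.0, 0.0]
ft_force: [-0.4, 0.4, -3.0]
grip_width: 0.0351
```

```bash
python3 - <<'E'
from h import *
A=np.mean([shot('side')['pixels'].astype(float) for _ in range(6)],0); B=np.mean([shot('top')['pixels'].astype(float) for _ in range(2)],0)
np.save('av2.npy',A)
o=bot.get_obs(); print({k:np.round(o[k],4).tolist() for k in('clock','eef_pos','joint_pos','ft_force','grip_width','tool_rot')})
e=o['eef_pos']; m=e-[0,0,.098]; print('mouth pred',m,proj('side',[m]),proj('side',[e]))
u,v=(proj('side',[e-[0,0,.05]])[0]-[30,40]).astype(int);print(u,v)
p=np.clip((A[v:v+80,u:u+80]/160),0,1).astype(np.float32)**.6
q=np.clip((B[140:220,90:170]/160),0,1).astype(np.float32)**.6
cv2.imwrite('pics/lift.png',np.clip(np.hstack([cv2.resize(p,(560,560),interpolation=cv2.INTER_CUBIC),cv2.resize(q,(240,240)).copy() if 0 else np.vstack([cv2.resize(q,(240,240)),np.zeros((320,240,3),np.float32)])])*255,0,255).astype(np.uint8)[:,:,::-1])
E
```

```text
{'clock': 4.2167, 'eef_pos': [0.5572, 0.2337, 0.2422], 'joint_pos': [0.3972, 0.4549, 0.3045, 1.4223, -0.0, 1.4088], 'ft_force': [1.4074, -0.1774, -2.4169], 'grip_width': 0.0355, 'tool_rot': [0.9612, 0.276, -0.0009, 0.0001]}
mouth pred [0.55715741 0.23371537 0.14421924] [[216.79128822 104.18349349]] [[215.33712537  71.82104908]]
186 48
```

View pics/lift.png

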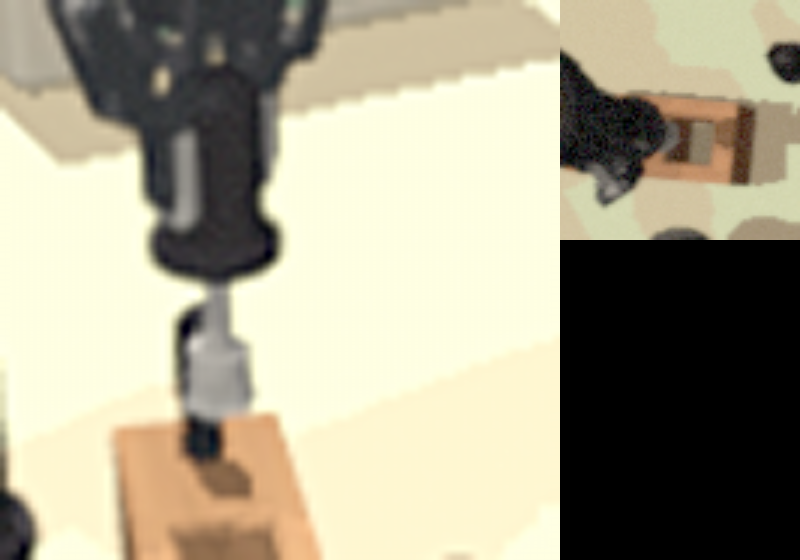

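The driver hangs straight. Its socket mouth is at crop (218,398), within 0.3 px of where the TCP predicts it. Now I carry it to the screw.

>>> {"fn": "play_rows", "kwargs": {"motion": [{"fingers":1,"translation":[-1,1.6,0],"roll":-4},{"fingers":1,"translation":[-3,4.9,0],"roll":-11},{"fingers":1,"translation":[-5,8.2,0],"roll":-18},{"fingers":1,"translation":[-7,11.5,0],"roll":-25},{"fingers":1,"translation":[-9,14.7,0],"roll":-32},{"fingers":1,"translation":[-11,18,0],"roll":-39},{"fingers":1,"translation":[-13,21.3,0],"roll":-46},{"fingers":1,"translation":[-15,24.5,0],"roll":-53},{"fingers":1,"translation":[-17,27.8,0],"roll":-60},{"fingers":1,"translation":[-19,31.1,0],"roll":-67},{"fingers":1,"translation":[-21,34.4,0],"roll":-74},{"fingers":1,"translation":[-22.5,36.8,0],"roll":-81},{"fingers":1,"translation":[-23.5,38.5,0],"roll":-88},{"fingers":1,"translation":[-24.2,39.6,0],"roll":-95},{"fingers":1,"translation":[-24.5,40.1,0],"roll":-102},{"fingers":1,"translation":[-24.5,40.1,0],"roll":-109},{"fingers":1,"translation":[-24.5,40.1,0],"roll":-116},{"fingers":1,"translation":[-24.5,40.1,0],"roll":-123},{"fingers":1,"translation":[-24.5,40.1,0],"roll":-130},{"fingers":1,"translation":[-24.5,40.1,0],"roll":-137}]}}

```text
clock: 5.88
eef_pos: [0.5625, -0.2361, 0.2429]
tool_rot: [0.103, 0.995, 0.0, -0.0]
ft_force: [-0.0, 0.7, -1.3]
grip_width: 0.0355
```

>>> {"fn": "play_rows", "kwargs": {"motion": [{"fingers":1,"translation":[0,0,0],"roll":-7},{"fingers":1,"translation":[0,0,0],"roll":-14},{"fingers":1,"translation":[0,0,1],"roll":-20},{"fingers":1,"translation":[0,0,3],"roll":-20},{"fingers":1,"translation":[0,0,5],"roll":-20},{"fingers":1,"translation":[0,0,5.5],"roll":-20},{"fingers":1,"translation":[0,0,5.5],"roll":-20},{"fingers":1,"translation":[0,0,5.5],"roll":-20}]}}

```text
clock: 6.55
eef_pos: [0.5626, -0.2361, 0.1885]
tool_rot: [-0.069, 0.998, 0.0, -0.0]
ft_force: [0.4, 0.3, -1.4]
grip_width: 0.0355
```

```bash
python3 - <<'E'
from h import *
A=np.mean([shot('side')['pixels'].astype(float) for _ in range(4)],0); B=np.mean([shot('top')['pixels'].astype(float) for _ in range(4)],0)
np.save('av3.npy',B)
o=bot.get_obs(); print({k:np.round(o[k],4).tolist() for k in('clock','eef_pos','joint_pos','ft_force','grip_width','tool_rot')})
e=o['eef_pos']; m=e-[0,0,.098]; print('mouth pred',m,proj('side',[m]),'screw',proj('side',[[.562,-.2357,.07]]))
u,v=(proj('side',[m])[0]-[28,26]).astype(int);print(u,v)
p=np.clip((A[v:v+56,u:u+56]/200),0,1).astype(np.float32)**.7
q=np.clip((B[165:205,115:155]/160),0,1).astype(np.float32)**.6
cv2.imwrite('pics/pre.png',np.clip(np.hstack([cv2.resize(p,(560,560),interpolation=cv2.INTER_CUBIC),np.vstack([cv2.resize(q,(240,240),interpolation=cv2.INTER_CUBIC),np.zeros((320,240,3),np.float32)])])*255,0,255).astype(np.uint8)[:,:,::-1])
E
```

```text
{'clock': 6.95, 'eef_pos': [0.5628, -0.2361, 0.1889], 'joint_pos': [-0.3972, 0.4865, 0.2159, 1.2991, 0.0, -2.1054], 'ft_force': [-0.1427, -0.4224, -2.066], 'grip_width': 0.0355, 'tool_rot': [-0.0687, 0.9976, -0.0002, 0.0005]}
mouth pred [ 0.56283634 -0.23612403  0.09094364] [[275.5775334  238.28781461]] screw [[274.57779521 244.82382636]]
247 212
```

View pics/pre.png

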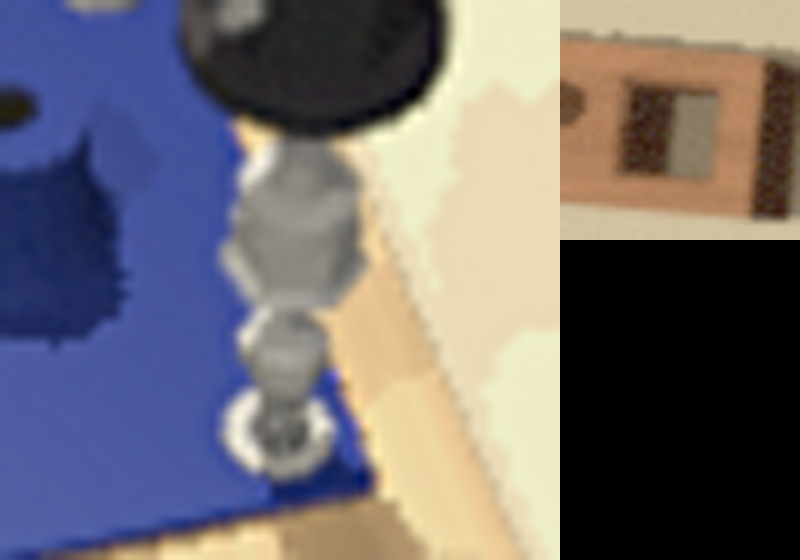

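>>> {"fn": "play_rows", "kwargs": {"motion": [{"fingers":1,"translation":[0,0,0.7],"roll":0},{"fingers":1,"translation":[0,0,1.4],"roll":0},{"fingers":1,"translation":[0,0,1.8],"roll":0},{"fingers":1,"translation":[0,0,2.0],"roll":0},{"fingers":1,"translation":[0,0,2.2],"roll":0},{"fingers":1,"translation":[0,0,2.4],"roll":0},{"fingers":1,"translation":[0,0,2.6],"roll":0},{"fingers":1,"translation":[0,0,2.6],"roll":0},{"fingers":1,"translation":[0,0,2.6],"roll":0}]}}

```text
clock: 7.7
eef_pos: [0.5625, -0.2368, 0.1624]
tool_rot: [-0.068, 0.998, -0.001, -0.0]
ft_force: [-1.4, -3.6, -1.1]
grip_width: 0.0354
```

```bash
python3 - <<'E'
from h import *
print('hole',atz('top',[132.8,186.3],.07),atz('top',[132.8,186.3],.068))
o=bot.get_obs(); print({k:np.round(o[k],4).tolist() for k in('clock','eef_pos','joint_pos','ft_force','ft_torque','tool_rot')})
E
```

```text
hole [0.55587856 0.23279246 0.07      ] [0.55600879 0.23343598 0.068     ]
{'clock': 7.7, 'eef_pos': [0.5625, -0.2368, 0.1624], 'joint_pos': [-0.3978, 0.5021, 0.1705, 1.2387, -0.0014, -2.1055], 'ft_force': [-1.428, -3.6065, -1.082], 'ft_torque': [-0.8483, 0.3221, 0.0542], 'tool_rot': [-0.0684, 0.9977, -0.0008, -0.0001]}
```

>>> {"fn": "play_rows", "kwargs": {"motion": [{"fingers":1,"translation":[0.05,-0.12,0.1],"roll":0},{"fingers":1,"translation":[0.05,-0.12,0.3],"roll":0},{"fingers":1,"translation":[0.05,-0.12,0.5],"roll":0},{"fingers":1,"translation":[0.05,-0.12,0.7],"roll":0},{"fingers":1,"translation":[0.05,-0.12,0.7],"roll":0}]}}

```text
clock: 8.12
eef_pos: [0.5623, -0.2372, 0.1554]
tool_rot: [-0.069, 0.998, 0.0, 0.0]
ft_force: [-1.0, -1.4, -0.6]
grip_width: 0.0355
```

>>> {"fn": "play_rows", "kwargs": {"motion": [{"fingers":1,"translation":[0.03,-0.03,0.2],"roll":0},{"fingers":1,"translation":[0.03,-0.03,0.4],"roll":0},{"fingers":1,"translation":[0.03,-0.03,0.5],"roll":0},{"fingers":1,"translation":[0.03,-0.03,0.5],"roll":0}]}}

```text
clock: 8.45
eef_pos: [0.5623, -0.2375, 0.1549]
tool_rot: [-0.069, 0.998, -0.001, 0.002]
ft_force: [-7.0, 1.9, 19.2]
grip_width: 0.0351
```

>>> {"fn": "play_rows", "kwargs": {"motion": [{"fingers":1,"translation":[0.08,0,0.02],"roll":0},{"fingers":1,"translation":[0.08,0,0.02],"roll":0},{"fingers":1,"translation":[0.08,0,0.02],"roll":0},{"fingers":1,"translation":[0.08,0,0.02],"roll":3},{"fingers":1,"translation":[0.08,0,0.02],"roll":7},{"fingers":1,"translation":[0.08,0,0.022],"roll":11},{"fingers":1,"translation":[0.08,0,0.027],"roll":15},{"fingers":1,"translation":[0.08,0,0.032],"roll":19},{"fingers":1,"translation":[0.08,0,0.038],"roll":24}]}}

```text
clock: 9.2
eef_pos: [0.562, -0.2375, 0.1546]
tool_rot: [0.142, 0.99, -0.0, 0.002]
ft_force: [-6.5, 1.8, 19.4]
grip_width: 0.0352
```

```bash
python3 - <<'E'
from h import *
o=bot.get_obs(); print({k:np.round(o[k],4).tolist() for k in('clock','eef_pos','joint_pos','ft_force','ft_torque','tool_rot')})
E
```

```text
{'clock': 9.2, 'eef_pos': [0.562, -0.2375, 0.1546], 'joint_pos': [-0.4003, 0.5035, 0.1521, 1.2145, 0.001, -1.6864], 'ft_force': [-6.4636, 1.846, 19.351], 'ft_torque': [0.5194, 1.6422, 0.0304], 'tool_rot': [0.1418, 0.9899, -0.0001, 0.0025]}
```

>>> {"fn": "play_rows", "kwargs": {"motion": [{"fingers":1,"translation":[0,0,0.008],"roll":6},{"fingers":1,"translation":[0,0,0.015],"roll":12},{"fingers":1,"translation":[0,0,0.023],"roll":18},{"fingers":1,"translation":[0,0,0.03],"roll":24},{"fingers":1,"translation":[0,0,0.038],"roll":30},{"fingers":1,"translation":[0,0,0.045],"roll":36},{"fingers":1,"translation":[0,0,0.053],"roll":42},{"fingers":1,"translation":[0,0,0.06],"roll":48},{"fingers":1,"translation":[0,0,0.068],"roll":54},{"fingers":1,"translation":[0,0,0.075],"roll":60}]}}

```text
clock: 10.03
eef_pos: [0.562, -0.2374, 0.1539]
tool_rot: [0.618, 0.786, 0.001, 0.002]
ft_force: [-5.8, 1.7, 20.3]
grip_width: 0.0351
```

>>> {"fn": "play_rows", "kwargs": {"motion": [{"fingers":1,"translation":[0,0,0.007],"roll":6},{"fingers":1,"translation":[0,0,0.014],"roll":12},{"fingers":1,"translation":[0,0,0.022],"roll":18},{"fingers":1,"translation":[0,0,0.029],"roll":24},{"fingers":1,"translation":[0,0,0.037],"roll":30},{"fingers":1,"translation":[0,0,0.044],"roll":36},{"fingers":1,"translation":[0,0,0.052],"roll":42},{"fingers":1,"translation":[0,0,0.059],"roll":48},{"fingers":1,"translation":[0,0,0.067],"roll":54},{"fingers":1,"translation":[0,0,0.074],"roll":60},{"fingers":1,"translation":[0,0,0.081],"roll":66},{"fingers":1,"translation":[0,0,0.089],"roll":72},{"fingers":1,"translation":[0,0,0.096],"roll":78},{"fingers":1,"translation":[0,0,0.104],"roll":84},{"fingers":1,"translation":[0,0,0.111],"roll":90},{"fingers":1,"translation":[0,0,0.119],"roll":96},{"fingers":1,"translation":[0,0,0.126],"roll":102},{"fingers":1,"translation":[0,0,0.134],"roll":108},{"fingers":1,"translation":[0,0,0.141],"roll":114},{"fingers":1,"translation":[0,0,0.148],"roll":120}]}}

```text
clock: 11.7
eef_pos: [0.562, -0.2371, 0.1524]
tool_rot: [0.99, -0.143, 0.002, -0.0]
ft_force: [-6.0, 2.1, 20.1]
grip_width: 0.0352
```

```bash
python3 - <<'E'
from h import *
o=bot.get_obs(); print({k:np.round(o[k],4).tolist() for k in('clock','eef_pos','joint_pos','ft_force','ft_torque','tool_rot')})
E
```

```text
{'clock': 11.7, 'eef_pos': [0.562, -0.2371, 0.1524], 'joint_pos': [-0.4001, 0.505, 0.1484, 1.2098, 0.0018, 1.4567], 'ft_force': [-5.9526, 2.105, 20.0553], 'ft_torque': [0.7465, 1.7285, 0.0434], 'tool_rot': [0.9898, -0.1425, 0.0023, -0.0003]}
```

>>> {"fn": "play_rows", "kwargs": {"motion": [{"fingers":1,"translation":[0,0,0.007],"roll":6},{"fingers":1,"translation":[0,0,0.014],"roll":12},{"fingers":1,"translation":[0,0,0.022],"roll":18},{"fingers":1,"translation":[0,0,0.029],"roll":24},{"fingers":1,"translation":[0,0,0.037],"roll":30},{"fingers":1,"translation":[0,0,0.044],"roll":36},{"fingers":1,"translation":[0,0,0.052],"roll":42},{"fingers":1,"translation":[0,0,0.059],"roll":48},{"fingers":1,"translation":[0,0,0.067],"roll":54},{"fingers":1,"translation":[0,0,0.074],"roll":60},{"fingers":1,"translation":[0,0,0.081],"roll":66},{"fingers":1,"translation":[0,0,0.089],"roll":72},{"fingers":1,"translation":[0,0,0.096],"roll":78},{"fingers":1,"translation":[0,0,0.104],"roll":84},{"fingers":1,"translation":[0,0,0.104],"roll":84}]}}

```text
clock: 12.95
eef_pos: [0.5625, -0.2373, 0.1514]
tool_rot: [-0.641, 0.768, -0.002, 0.002]
ft_force: [-5.5, 3.2, 17.7]
grip_width: 0.0354
```

>>> {"fn": "play_rows", "kwargs": {"motion": [{"fingers":1,"translation":[0,0,-0.3],"roll":0},{"fingers":1,"translation":[0,0,-0.5],"roll":-4},{"fingers":1,"translation":[0,0,-0.7],"roll":-8},{"fingers":1,"translation":[0,0,-1.2],"roll":-8},{"fingers":1,"translation":[0,0,-2.0],"roll":-8},{"fingers":1,"translation":[0,0,-2.6],"roll":-8},{"fingers":1,"translation":[0,0,-2.6],"roll":-8}]}}

```text
clock: 13.53
eef_pos: [0.5617, -0.2377, 0.1744]
tool_rot: [-0.694, 0.72, -0.001, 0.0]
ft_force: [0.1, 0.2, -1.3]
grip_width: 0.0354
```

>>> {"fn": "play_rows", "kwargs": {"motion": [{"fingers":1,"translation":[0,0,0],"roll":-180},{"fingers":1,"translation":[0,0,0],"roll":-14},{"fingers":1,"translation":[0,0,0],"roll":-21},{"fingers":1,"translation":[0,0,0],"roll":-28},{"fingers":1,"translation":[0,0,0],"roll":-35},{"fingers":1,"translation":[0,0,0],"roll":-42},{"fingers":1,"translation":[0,0,0],"roll":-49},{"fingers":1,"translation":[0,0,0],"roll":-56},{"fingers":1,"translation":[0,0,0],"roll":-63},{"fingers":1,"translation":[0,0,0],"roll":-70},{"fingers":1,"translation":[0,0,0],"roll":-77},{"fingers":1,"translation":[0,0,0],"roll":-84},{"fingers":1,"translation":[0,0,0],"roll":-91},{"fingers":1,"translation":[0,0,0],"roll":-98},{"fingers":1,"translation":[0,0,0],"roll":-105},{"fingers":1,"translation":[0,0,0],"roll":-112},{"fingers":1,"translation":[0,0,0],"roll":-119},{"fingers":1,"translation":[0,0,0],"roll":-120}]}}

```text
clock: 15.03
eef_pos: [0.5608, -0.2375, 0.1725]
tool_rot: [0.97, 0.242, -0.0, -0.0]
ft_force: [-0.7, 0.9, -1.6]
grip_width: 0.0353
```

```bash
python3 - <<'E'
from h import *
o=bot.get_obs(); print({k:np.round(o[k],4).tolist() for k in('clock','eef_pos','joint_pos','ft_force','ft_torque','tool_rot')})
A=np.mean([shot('side')['pixels'].astype(float) for _ in range(2)],0)
m=o['eef_pos']-[0,0,.1]
u,v=(proj('side',[m])[0]-[28,26]).astype(int);print(u,v,proj('side',[m]))
p=np.clip((A[v:v+56,u:u+56]/200),0,1).astype(np.float32)**.7
cv2.imwrite('pics/mid.png',np.clip(cv2.resize(p,(560,560),interpolation=cv2.INTER_CUBIC)*255,0,255).astype(np.uint8)[:,:,::-1])
E
```

```text
{'clock': 15.0333, 'eef_pos': [0.5608, -0.2375, 0.1725], 'joint_pos': [-0.4007, 0.4945, 0.1854, 1.2626, 0.0002, 0.6816], 'ft_force': [-0.6788, 0.9491, -1.6008], 'ft_torque': [-0.0089, 0.0253, 0.0255], 'tool_rot': [0.9703, 0.2418, -0.0003, -0.0004]}
246 218 [[274.40895306 244.8063299 ]]
```

View pics/mid.png

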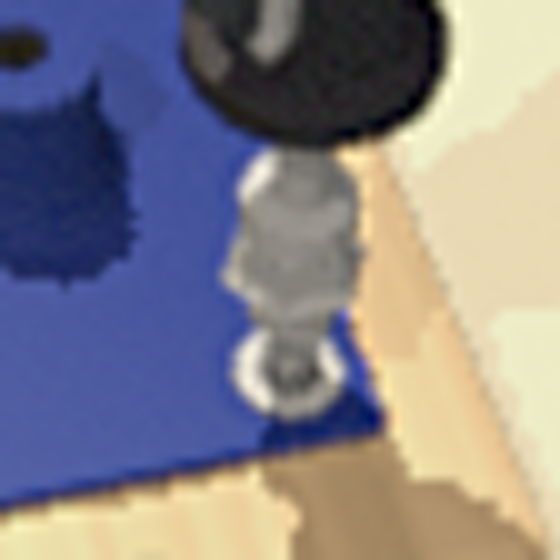

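The side view shows the socket mouth just above the screw and lined up with it, so I reseat and make the second stroke.

>>> {"fn": "play_rows", "kwargs": {"motion": [{"fingers":1,"translation":[0.09,0.05,0.4],"roll":0},{"fingers":1,"translation":[0.09,0.05,0.8],"roll":0},{"fingers":1,"translation":[0.09,0.05,1.2],"roll":0},{"fingers":1,"translation":[0.09,0.05,1.6],"roll":0},{"fingers":1,"translation":[0.09,0.05,1.9],"roll":0},{"fingers":1,"translation":[0.09,0.05,2.1],"roll":0},{"fingers":1,"translation":[0.09,0.05,2.3],"roll":0},{"fingers":1,"translation":[0.09,0.05,2.3],"roll":0}]}}

```text
clock: 15.8
eef_pos: [0.562, -0.2372, 0.1516]
tool_rot: [0.971, 0.241, 0.0, -0.0]
ft_force: [-2.7, 3.3, 9.2]
grip_width: 0.0352
```

Seated again. I add push until it is near 20 N, then turn.

>>> {"fn": "play_rows", "kwargs": {"motion": [{"fingers":1,"translation":[0,0,0.12],"roll":0},{"fingers":1,"translation":[0,0,0.24],"roll":0},{"fingers":1,"translation":[0,0,0.24],"roll":0},{"fingers":1,"translation":[0,0,0.24],"roll":4},{"fingers":1,"translation":[0,0,0.24],"roll":8},{"fingers":1,"translation":[0,0,0.245],"roll":12}]}}

```text
clock: 16.3
eef_pos: [0.5625, -0.2377, 0.1513]
tool_rot: [0.991, 0.136, 0.002, 0.001]
ft_force: [-6.3, 3.2, 18.2]
grip_width: 0.0353
```

>>> {"fn": "play_rows", "kwargs": {"motion": [{"fingers":1,"translation":[0,0,0.03],"roll":6},{"fingers":1,"translation":[0,0,0.037],"roll":12},{"fingers":1,"translation":[0,0,0.045],"roll":18},{"fingers":1,"translation":[0,0,0.052],"roll":24},{"fingers":1,"translation":[0,0,0.06],"roll":30},{"fingers":1,"translation":[0,0,0.067],"roll":36},{"fingers":1,"translation":[0,0,0.075],"roll":42},{"fingers":1,"translation":[0,0,0.082],"roll":48},{"fingers":1,"translation":[0,0,0.09],"roll":54},{"fingers":1,"translation":[0,0,0.097],"roll":60},{"fingers":1,"translation":[0,0,0.105],"roll":66},{"fingers":1,"translation":[0,0,0.112],"roll":72},{"fingers":1,"translation":[0,0,0.12],"roll":78},{"fingers":1,"translation":[0,0,0.127],"roll":84},{"fingers":1,"translation":[0,0,0.135],"roll":90},{"fingers":1,"translation":[0,0,0.142],"roll":96},{"fingers":1,"translation":[0,0,0.15],"roll":102},{"fingers":1,"translation":[0,0,0.157],"roll":108},{"fingers":1,"translation":[0,0,0.165],"roll":114},{"fingers":1,"translation":[0,0,0.17],"roll":119}]}}

```text
clock: 17.97
eef_pos: [0.5627, -0.238, 0.1499]
tool_rot: [-0.62, 0.785, -0.002, 0.001]
ft_force: [-5.2, 1.9, 17.9]
grip_width: 0.0349
```

```bash
python3 - <<'E'
from h import *
o=bot.get_obs(); print({k:np.round(o[k],4).tolist() for k in('clock','eef_pos','joint_pos','ft_force','ft_torque','tool_rot')})
E
```

```text
{'clock': 17.9667, 'eef_pos': [0.5627, -0.238, 0.1499], 'joint_pos': [-0.4, 0.5088, 0.1478, 1.2055, -0.0003, 2.9757], 'ft_force': [-5.1672, 1.9395, 17.874], 'ft_torque': [0.8551, 1.5631, -0.0182], 'tool_rot': [-0.6197, 0.7848, -0.002, 0.0009]}
```

>>> {"fn": "play_rows", "kwargs": {"motion": [{"fingers":1,"translation":[0,0,-0.3],"roll":0},{"fingers":1,"translation":[0,0,-0.5],"roll":-4},{"fingers":1,"translation":[0,0,-0.8],"roll":-7},{"fingers":1,"translation":[0,0,-2],"roll":-7},{"fingers":1,"translation":[0,0,-4],"roll":-7},{"fingers":1,"translation":[0,0,-7],"roll":-7},{"fingers":1,"translation":[0,0,-9.5],"roll":-7},{"fingers":1,"translation":[0,0,-10],"roll":-7},{"fingers":1,"translation":[0,0,-10],"roll":-7},{"fingers":1,"translation":[0,0,-10],"roll":-7}]}}

```text
clock: 18.8
eef_pos: [0.562, -0.2379, 0.2445]
tool_rot: [-0.668, 0.744, 0.0, -0.0]
ft_force: [-1.0, 0.5, -2.3]
grip_width: 0.0353
```

```bash
python3 - <<'E'
from h import *
import scipy.spatial.transform as st
o=bot.get_obs(); e=o['eef_pos']; R=st.Rotation.from_quat(o['tool_rot']).as_matrix()
print(e,np.degrees(np.arctan2(R[1,0],R[0,0])),R.T@(np.array([.557,.2335,.245])-e)*100,o['grip_width'])
E
```

```text
[ 0.5619703  -0.23785746  0.24445618] -96.13603748065843 [-46.81256515   5.53254893  -0.05614677] 0.035319392762142465
```

>>> {"fn": "play_rows", "kwargs": {"motion": [{"fingers":1,"translation":[-1.5,0.18,0],"roll":-4},{"fingers":1,"translation":[-4.5,0.53,0],"roll":-11},{"fingers":1,"translation":[-8,0.95,0],"roll":-18},{"fingers":1,"translation":[-11.5,1.36,0],"roll":-25},{"fingers":1,"translation":[-15,1.77,0],"roll":-32},{"fingers":1,"translation":[-18.5,2.19,0],"roll":-39},{"fingers":1,"translation":[-22,2.6,0],"roll":-46},{"fingers":1,"translation":[-25.5,3.01,0],"roll":-53},{"fingers":1,"translation":[-29,3.43,0],"roll":-60},{"fingers":1,"translation":[-32.5,3.84,0],"roll":-67},{"fingers":1,"translation":[-36,4.25,0],"roll":-74},{"fingers":1,"translation":[-39.5,4.67,0],"roll":-81},{"fingers":1,"translation":[-42.5,5.02,0],"roll":-88},{"fingers":1,"translation":[-44.8,5.3,0],"roll":-95},{"fingers":1,"translation":[-46.2,5.46,0],"roll":-102},{"fingers":1,"translation":[-46.8,5.53,0],"roll":-109},{"fingers":1,"translation":[-46.8,5.53,0],"roll":-116},{"fingers":1,"translation":[-46.8,5.53,0],"roll":-123},{"fingers":1,"translation":[-46.8,5.53,0],"roll":-128},{"fingers":1,"translation":[-46.8,5.53,0],"roll":-128}]}}

```text
clock: 20.47
eef_pos: [0.5561, 0.2331, 0.2425]
tool_rot: [0.961, 0.275, -0.002, 0.0]
ft_force: [-0.5, -0.2, -0.9]
grip_width: 0.0354
```

```bash
python3 - <<'E'
from h import *
o=bot.get_obs(); print({k:np.round(o[k],4).tolist() for k in('clock','eef_pos','joint_pos','tool_rot')})
A=np.mean([shot('side')['pixels'].astype(float) for _ in range(2)],0)
B=np.mean([shot('top')['pixels'].astype(float) for _ in range(2)],0)
m=o['eef_pos']-[0,0,.1]; u,v=(proj('side',[m])[0]-[30,25]).astype(int);print(u,v,proj('side',[m]))
g=lambda p:np.clip(255*np.clip(p/200,0,1)**.7,0,255).astype(np.float32)
a=cv2.resize(g(A[v:v+60,u:u+60]),(480,480),interpolation=cv2.INTER_CUBIC); b=cv2.resize(g(B[160:220,270:310]),(320,480),interpolation=cv2.INTER_CUBIC)
cv2.imwrite('pics/ret.png',np.clip(np.hstack([a,b]),0,255).astype(np.uint8)[:,:,::-1])
E
```

```text
{'clock': 20.4667, 'eef_pos': [0.5561, 0.2331, 0.2425], 'joint_pos': [0.3971, 0.4548, 0.3051, 1.4261, -0.0003, 1.41], 'tool_rot': [0.9613, 0.2754, -0.0024, 0.0004]}
186 79 [[216.49425109 104.87129416]]
```

View pics/ret.png

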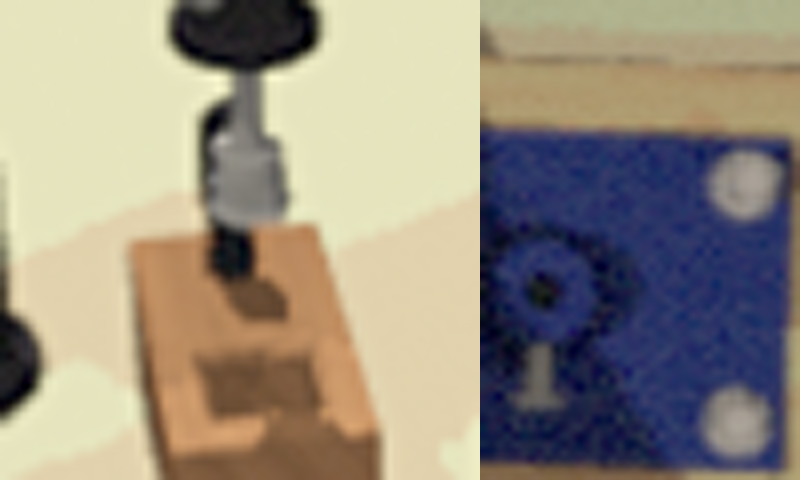

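The hole shows in the side crop, centred at about (259,380), which is pixel (217.9,126). I compare that with where the driver will come down.

```bash
python3 - <<'E'
from h import *
print(atz('side',[217.9,126],.07),proj('side',[[.557,.2335,.07]]))
E
```

```text
[0.55802992 0.23630507 0.07      ] [[217.78924492 126.56011276]]
```

>>> {"fn": "play_rows", "kwargs": {"motion": [{"fingers":1,"translation":[0.14,-0.03,2],"roll":0},{"fingers":1,"translation":[0.14,-0.03,4.5],"roll":0},{"fingers":1,"translation":[0.14,-0.03,6],"roll":0},{"fingers":1,"translation":[0.14,-0.03,7],"roll":0},{"fingers":1,"translation":[0.14,-0.03,8],"roll":0},{"fingers":1,"translation":[0.14,-0.03,9.5],"roll":0},{"fingers":1,"translation":[0.14,-0.03,11],"roll":0},{"fingers":1,"translation":[0.14,-0.03,12.5],"roll":0},{"fingers":1,"translation":[0.14,-0.03,12.5],"roll":0}]}}

```text
clock: 21.42
eef_pos: [0.5566, 0.2337, 0.1176]
tool_rot: [0.962, 0.274, -0.002, 0.0]
ft_force: [-0.7, -0.4, -2.9]
grip_width: 0.0356
```

>>> {"fn": "play_rows", "kwargs": {"motion": [{"fingers":1,"translation":[0,0,0.4],"roll":0},{"fingers":1,"translation":[0,0,0.8],"roll":0},{"fingers":1,"translation":[0,0,1.1],"roll":0},{"fingers":1,"translation":[0,0,1.25],"roll":0},{"fingers":1,"translation":[0,0,1.25],"roll":0}]}}

```text
clock: 21.83
eef_pos: [0.5584, 0.2345, 0.1082]
tool_rot: [0.962, 0.275, 0.0, -0.0]
ft_force: [0.4, -0.5, -2.2]
grip_width: 0.0355
```

>>> {"fn": "play_rows", "kwargs": {"motion": [{"fingers":1,"translation":[0,0,0.2],"roll":0},{"fingers":1,"translation":[0,0,0.3],"roll":0},{"fingers":1,"translation":[0,0,0.3],"roll":0}]}}

```text
clock: 22.08
eef_pos: [0.5585, 0.2346, 0.1054]
tool_rot: [0.962, 0.275, 0.0, -0.0]
ft_force: [-1.0, -0.3, -0.2]
grip_width: 0.0355
```

>>> {"fn": "play_rows", "kwargs": {"motion": [{"fingers":0.2,"translation":[0,0,0],"roll":0},{"fingers":-0.5,"translation":[0,0,0],"roll":0},{"fingers":-1,"translation":[0,0,0],"roll":0},{"fingers":-1,"translation":[0,0,0],"roll":0},{"fingers":-1,"translation":[0,0,0],"roll":0},{"fingers":-1,"translation":[0,0,0],"roll":0},{"fingers":-1,"translation":[0,0,0],"roll":0}]}}

```text
clock: 22.67
eef_pos: [0.5583, 0.2345, 0.105]
tool_rot: [0.962, 0.275, 0.0, -0.0]
ft_force: [1.0, 0.1, 0.1]
grip_width: 0.0853
```

>>> {"fn": "play_rows", "kwargs": {"motion": [{"fingers":-1,"translation":[0,0,-1],"roll":0},{"fingers":-1,"translation":[0,0,-3],"roll":0},{"fingers":-1,"translation":[0,0,-6],"roll":0},{"fingers":-1,"translation":[0,0,-9],"roll":0},{"fingers":-1,"translation":[0,0,-12],"roll":0},{"fingers":-1,"translation":[0,0,-15],"roll":0},{"fingers":-1,"translation":[0,0,-16],"roll":0},{"fingers":-1,"translation":[0,0,-16],"roll":0}]}}

```text
clock: 23.33
eef_pos: [0.5599, 0.2352, 0.2697]
tool_rot: [0.962, 0.275, 0.004, -0.001]
ft_force: [-0.5, 0.2, 0.4]
grip_width: 0.0855
```

```bash
python3 - <<'E'
from h import *
o=bot.get_obs(); print({k:np.round(o[k],4).tolist() for k in('clock','eef_pos','grip_width','ft_force')})
A=shot('side')['pixels'][60:316,130:370]
cv2.imwrite('pics/end.png',cv2.resize(A,None,fx=2.3,fy=2.3,interpolation=cv2.INTER_CUBIC)[:,:,::-1])
E
```

```text
{'clock': 23.3333, 'eef_pos': [0.5599, 0.2352, 0.2697], 'grip_width': 0.0855, 'ft_force': [-0.4921, 0.1699, 0.4419]}
```

View pics/end.png

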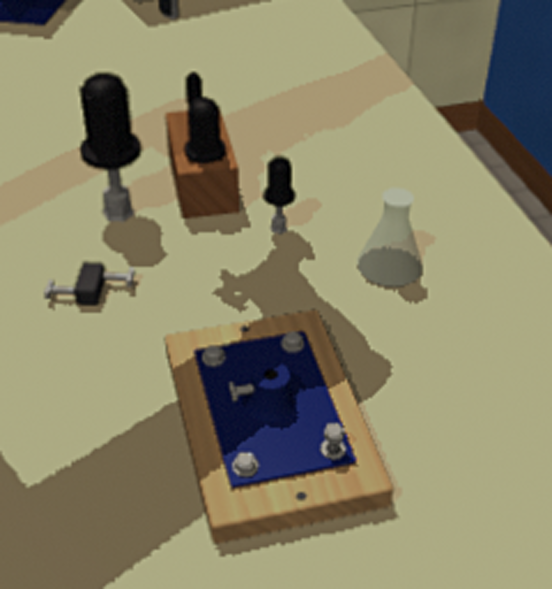

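The driver hangs upright in the block, at (205,130) in this crop. The flask and boss head stand undisturbed, the spanner was never approached, and the gripper is clear of everything.

```bash
python3 -c "
from workcell import bot
print(bot.job_done())"
```

```text
the job is handed in; nothing more can be done
None
```

The job is handed in: I started the coach screw about 1.1 turns and hung the nut driver back in its hole. `bot.job_done()` gave no verdict, so the results below come from my own readings.

- **Driving:** I seated the socket on the tall screw and turned clockwise in two strokes. In between I lifted the socket off and reseated it. The wrist force while turning read about 18 to 20 N.
- **Screw depth:** the tool went down about 5.0 mm in all, close to the 4.5 mm pitch for that turn, so I saw no sign of spinning unbitten. I inferred this from tool height; I could not read the screw and slip joints directly.
- **Sideways push:** 5 to 7 N of side force stayed on the tool while it turned.
- **Driver:** I released it at the same height as I first gripped it (0.1054 m), within 1 mm sideways. The last side picture shows it upright in the block.
- **Flask, boss head and spanner:** the flask and boss head look untouched in the last picture. The spanner was out of that crop, but the arm never went near it.
- **Checks that disagreed:** the two cameras put the hole about 4 mm apart, so I aimed midway; the socket went in without touching.

The arm finished clear of everything at 23.3 s of the 72 s allowed.

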